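# Lock the cleaning bottles into the under-stairs rack

### The arm

A 7-joint arm with a two-finger parallel gripper is mounted at the origin on the work surface. World frame = base frame: x ahead of the robot, y to its left, z up, the work surface at z = 0. Lengths are in m, angles in rad, forces in N, time in s.
With the tool pointing down it reaches from about 0.425 to 0.875 m from the base axis. Payload 4.7 kg.
Tool frame: the origin (TCP) lies at the very end of the fingers, on their centre line; the grasp point (between the pads) lies 19 mm behind it (ctrl.pinch_z is the distance from the TCP to the grasp point, in m); z points along the fingers, x is the direction in which the jaws open and shut, and the axes are right-handed (so a half turn about z gives the same grasp; the last joint's range is limited). The gripper opens to 87 mm and grips with 3 to 60 N. Pads are 19 mm wide; open, the fingers measure 117 mm over their backs; the gripper's body (75 mm by 190 mm) begins 51 mm behind the grasp point.
Start: joints at [1.226, 0.321, -0.07, 1.45, 0.023, 1.371, -0.057], TCP at [0.228, -0.609, 0.223] pointing down, gripper open.
Joint ranges: [-2.86, 2.86], [-0.3, 2.09], [-1.38, 1.24], [0.06, 2.45], [-1.56, 4.7], [0.09, 2.05], [-2.69, 2.69]. Speed limits (rad/s): [2.57, 2.57, 3.14, 3.14, 3.14, 3.14, 3.14].

### API

Orientations are given as a unit quaternion [w, x, y, z].
In Python, from station import readout, imaging, close_job, ctrl gives the robot as it stands.
- The arm moves only by the tool play_rows, never from a script. Its argument "moves" is a list of rows, each a list of 3 entries, a list of its own where there are three numbers: the shift along the tool's x, y, z in cm, then the turn, a rotation vector about the tool's x, y, z in degrees, then the finger opening in cm, from 0 to 8.7. In form: [[[x, y, z], [ax, ay, az], grip], ...]. A call has 1 to 5 rows; each row shifts and turns the commanded pose from where the row before left it, along the tool's axes as they then stand; what a row does not reach is not made up. A row lasts 1/8 s, in which the tool goes at most 62.5 mm and 10.7 degrees, less where a joint would pass 70% of its speed; a pose out of reach is approached as far as the arm can. A call is refused whole if a number of a shift passes 6.25 or a number of a turn 10.7, either way. A call with a gripper value outside its range is refused whole. The fingers move at their own pace and stop on an object; "grip_force" is the grip in N (left out, the last holds). Time passes only in rows, so rows that do not move let the fingers close. It gives the time, the measured TCP pose, the force and the opening at its end, in the units of the state.
- readout.read_state(): the state, without advancing time (a new reading comes with each control period).
- imaging.camera(name): name is "scene" or "top" or "wrist"; returns a dict with "pixels" (400x640x3 uint8, red, green, blue), "fov_y" (degrees; the focal length in pixels is half the picture's height over the tangent of half this angle, whatever the lens; pixels are square), "cx", "cy" (the principal point, pixels), "R" (3x3) and "t" (3): a world point X has camera coordinates R X + t; the wrist camera has in their place "hand_eye" (4x4, takes a point from camera to tool coordinates, whose origin is the TCP and whose axes are the tool frame's). Camera axes: x right, y down, z forward; pixel columns grow to the right and rows downward; lengths in m; the calibration is good to about 2 mm. A picture is of the moment at which its call begins: read the wrist's pose just before it. There is no depth.
- close_job(): hands the job in, once; it reports no verdict.
The state is a dict: "time": time; "joints": joint angles; "qvel": joint speeds; "joint_efforts": joint torques, N m; "eef_pos": TCP position; "tcp_rot": TCP orientation; "wrist_force": force on the tool from outside, world axes, zero at the start; "torque": the same for the moment, N m; "opening": opening from 0.0 (shut) to 1.0 (fully open).
Only numpy, scipy, OpenCV 4.12 (cv2) and the standard library are available. Lean on these libraries where they do the work, as an engineer would, in place of code of your own. Each camera call takes 0.05 s, during which the arm holds its last target. There are 200 camera calls.

### The job

Put the cleaning bottles away child-safe: swing the red keeper bar clear of the rack and stand every loose bottle upright in a bay of its own. Then swing the bar back shut over them until the catch snaps and holds it, and only then drop the locking pin with the yellow knob from its stand down through the lug, the bar's eye and the lower lug until the knob sits on top. Leave the shoe brush, the polish tin and the spray can where they are.

Things in the scene. Friction and masses are not known exactly. Their poses are not given: they have to be found in the camera images.
- rack: Wooden bottle rack fixed to the table, its row along its own y; front is -x. Base board 90 x 430 x 6 mm, origin at the centre of its underside. Four square bays, 59 x 60 mm inside, centres 64 mm apart at x = 0, y = +96, +32, -32, -96 mm, inner floor 6 mm up, walls 5 mm thick, tops 41 mm up. Steel hinge post at y = +155 mm (26 mm round, 142 mm high); latch post with two lugs at y = -155 mm.
- keeper (a joint): Angle (rad) of the red keeper bar about hinge_axis: 0 shut, over the caps along the rack's -y; grows as it swings level towards the rack's -x side, to 2.7. At angle a it points along rack (-sin a, -cos a). It stays where left (under 1 N at the knob). Over the last 0.03 rad it rides over a sprung ball catch (about 4 N at the knob), then snaps to 0 and is held; under 0.012 means caught.
- keeper_knob (a point): Centre of the top of the upright black knob on the keeper bar, 168 mm above the table, 215 mm from the hinge axis. Knob 18 mm round, 32 mm high, rigid on the bar; it can be held or pushed. The bar is 16 mm wide, 347 mm long from the hinge, between 124 and 136 mm above the table: it passes 8 mm over the caps of bottles in the rack and clear over bottles on the table.
- hinge_axis (a point): Point on the keeper bar's vertical hinge axis, at mid thickness of the bar, 130 mm above the table; rack x = 0, y = +155 mm.
- lock_hole (a point): Centre of the mouth of the upper lug's hole, 147 mm above the table; rack x = 0, y = -155 mm, axes as the rack's. Three round 12.5 mm holes lie in line below it when the bar is shut: upper lug (147 to 139 mm up), bar's eye (136 to 124, in a 26 mm square end, 310 mm from the hinge), lower lug (121 to 113). Lugs are 32 mm square, on a post 32 mm wide and 147 mm high, 16 to 40 mm behind (+x).
- pin: Steel locking pin with a yellow knob, upright. Origin at its tip, z up towards the knob. Shank 8 mm round, 55 mm long, the last 6 mm tapered to 4.4 mm; above it the knob, 22 mm round and 34 mm high (55 to 89 mm from the tip). 50 g. At the start it hangs upright in the pin stand, knob resting on the stand's top, tip 2 mm above the table.
- pin_stand: Dark wooden block fixed to the table, 42 x 42 x 57 mm, origin at the centre of its underside, with a vertical 11.5 mm hole through its middle in which the pin hangs.
- shoe_brush: Shoe brush lying at the side, 50 x 130 x 36 mm, not part of the job. Origin at the centre of its underside.
- polish_tin: Flat round shoe-polish tin, 74 mm across, 23 mm high, behind the rack, not part of the job. Origin at the centre of its underside.
- spray_can: Red spray can, 52 mm across, 140 mm high, behind the rack, not part of the job. Origin at the centre of its underside.
- bay1 (a point): Centre of the inner floor of bay 1, 6 mm above the table (the bay next to the hinge post).
- bay2 (a point): Centre of the inner floor of bay 2, 6 mm above the table.
- bay3 (a point): Centre of the inner floor of bay 3, 6 mm above the table.
- bay4 (a point): Centre of the inner floor of bay 4, 6 mm above the table (the bay next to the latch post).
- bottle_white: Cleaning bottle, white with a blue cap and blue band; may be absent. Body 50 mm round and 68 mm high, on it a cylindrical cap 26 mm round from 68 to 110 mm. Nearly empty, about 250 g, centre of mass 22 mm up, stands upright on the table. Origin at the centre of its underside, z up.
- bottle_green: Cleaning bottle, green with a white cap and paper label; may be absent. Body 50 mm round and 68 mm high, on it a cylindrical cap 26 mm round from 68 to 110 mm. Nearly empty, about 250 g, centre of mass 22 mm up, stands upright on the table. Origin at the centre of its underside, z up.
- bottle_amber: Cleaning bottle, amber with a black cap and paper label; may be absent. Body 50 mm round and 68 mm high, on it a cylindrical cap 26 mm round from 68 to 110 mm. Nearly empty, about 250 g, centre of mass 22 mm up, stands upright on the table. Origin at the centre of its underside, z up.
- bottle_blue: Cleaning bottle, blue with an orange cap and white band; may be absent. Body 50 mm round and 68 mm high, on it a cylindrical cap 26 mm round from 68 to 110 mm. Nearly empty, about 250 g, centre of mass 22 mm up, stands upright on the table. Origin at the centre of its underside, z up.

How it is judged:
By the outcome, as a careful person would: the job done as asked, in the order asked, and still so for the second after the job is handed in, with the robot touching nothing.
Of bottle_white, bottle_green, bottle_amber, bottle_blue only 2 to 4 are there at a start; the rules pass over those that are not, and their reading is None.
At some moment in a run one of bottle_white, bottle_green, bottle_amber, bottle_blue may be knocked a few centimetres aside while the robot is not near it.
It also fails if it takes over 210 s, if anything falls off the work surface, if the arm or the gripper's body presses on something with over 40 N, if the wrist force passes 120 N, or if a joint passes its speed limit or range.

## Working session

There is one attempt and no reset: what is moved stays moved. The work goes in short steps, Python scripts to look and compute and a tool call to move; the robot and the scene stay as the last step left them, time stands still between calls to the robot, and variables do not carry over. Pictures are saved under pics/ and viewed, about 12 in all and at most 16, crops included, and the job is handed in when it is done.

Besides the shell and the picture viewer there is one more tool, called as name(argument=value, ...), one argument or row to a line, values as JSON. play_rows: Moves the arm, as the interface text tells. Its arguments: {"type":"object","properties":{"moves":{"type":"array"},"grip_force":{"type":"number"}},"required":["moves"]}

```bash
mkdir -p pics; ls
cat > h.py <<'E'
import numpy as np,cv2
from station import readout,imaging,close_job,ctrl
from scipy.spatial.transform import Rotation as Rn
def K(c):
    f=c["pixels"].shape[0]/2/np.tan(np.radians(c["fov_y"])/2); return f
def pose():
    s=readout.read_state(); q=s["tcp_rot"]; return np.array(s["eef_pos"]),Rn.from_quat([q[1],q[2],q[3],q[0]]).as_matrix()
def snap(n,fn=None):
    p,R=pose(); c=imaging.camera(n)
    if n=="wrist":
        H=np.array(c["hand_eye"]); c["C"]=R@H[:3,3]+p; c["Rw"]=R@H[:3,:3]
    else:
        Rc=np.array(c["R"]); c["Rw"]=Rc.T; c["C"]=-Rc.T@np.array(c["t"])
    if fn: cv2.imwrite("pics/"+fn,c["pixels"][:,:,::-1])
    return c
def ray(c,u,v):
    f=K(c); d=c["Rw"]@np.array([(u-c["cx"])/f,(v-c["cy"])/f,1]); return c["C"],d/np.linalg.norm(d)
def plane(c,u,v,z):
    C,d=ray(c,u,v); return C+d*(z-C[2])/d[2]
def proj(c,X):
    x=c["Rw"].T@(np.array(X)-c["C"]); return K(c)*x[:2]/x[2]+[c["cx"],c["cy"]]
def delta(target,yaw=None):
    "shift in tool axes cm"
    p,R=pose(); return np.round(R.T@(np.array(target)-p)*100,2)
E
python3 - <<'E'
from h import *
print(readout.read_state()); 
for n in["scene","top","wrist"]:
    c=snap(n,n+"0.png"); print(n,c["fov_y"],c["cx"],c["cy"],c["C"],c["Rw"].round(3).tolist(),[k for k in c])
print(pose()[1].round(3), {k:getattr(ctrl,k) for k in dir(ctrl) if k[0]!='_'})
E
```

```text
pics
{'time': 0.0, 'joints': array([ 1.22609661,  0.32187696, -0.07007597,  1.45168211,  0.0225921 ,
        1.37082126, -0.05687245]), 'qvel': array([-0.00017388, -0.00115003,  0.00058738,  0.00093974, -0.00110925,
       -0.00034898, -0.0007616 ]), 'joint_efforts': array([ 3.54595513e-04, -4.91280949e+01, -4.03487189e-01, -3.12529707e+01,
       -6.38422254e-02,  4.38267749e-02,  1.71854363e-04]), 'eef_pos': array([ 0.22799826, -0.6080936 ,  0.22142285]), 'tcp_rot': array([-5.30321118e-04,  8.21947262e-01, -5.69562725e-01, -8.48263102e-04]), 'wrist_force': array([-0.77156378, -0.34804496, -0.41446647]), 'torque': array([ 0.00047291, -0.01609588,  0.00434073]), 'opening': 1.0020353895304666}
scene 55.996969353081866 317.14172382347067 199.28204755364047 [1.13071012 0.21528538 0.85868162] [[-0.349, 0.745, -0.569], [0.937, 0.28, -0.209], [0.004, -0.606, -0.795]] ['pixels', 'fov_y', 'cx', 'cy', 'R', 't', 'Rw', 'C']
top 57.62136120388231 318.7619553095882 200.94232334198404 [0.50106047 0.04536606 0.98147699] [[0.024, -0.995, 0.102], [-1.0, -0.024, 0.003], [-0.001, -0.102, -0.995]] ['pixels', 'fov_y', 'cx', 'cy', 'R', 't', 'Rw', 'C']
wrist 66.0984558731815 320.83031225389124 194.9263940867074 [ 0.30536794 -0.57950413  0.38308687] [[0.352, -0.894, -0.277], [-0.936, -0.336, -0.103], [-0.001, 0.295, -0.955]] ['pixels', 'fov_y', 'cx', 'cy', 'hand_eye', 'C', 'Rw']
[[ 0.351 -0.936 -0.001]
 [-0.936 -0.351  0.001]
 [-0.001  0.    -1.   ]] {'PlanningError': <class 'station.PlanningError'>, 'pinch_z': 0.0187}
```

View pics/top0.png

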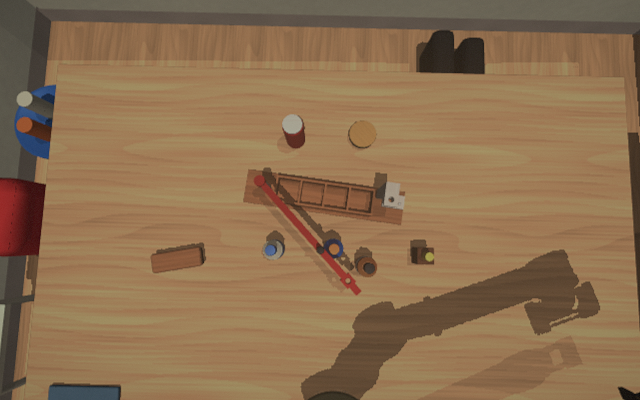

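View pics/scene0.png

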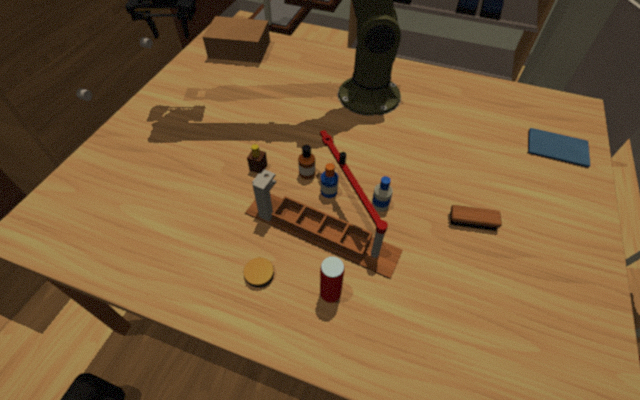

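Top view: hinge at (260,181), latch lug at (393,195), bottle caps at (271,250) white, (334,248) blue and (367,267) amber, and the pin knob at (430,257). The bar is about 0.65 rad open. I'll zoom in and measure these.

Run:
```python
from h import *
c=snap("top"); im=c["pixels"][:,:,::-1].copy()
cr=cv2.resize(im[160:310,240:440],None,fx=4,fy=4,interpolation=cv2.INTER_CUBIC); cv2.imwrite("pics/topz.png",cr)
hsv=cv2.cvtColor(im,cv2.COLOR_BGR2HSV)
def cen(lo,hi,box,name,z):
    m=cv2.inRange(hsv,lo,hi); k=np.zeros_like(m); u0,v0,u1,v1=box; k[v0:v1,u0:u1]=m[v0:v1,u0:u1]
    cs=max(cv2.findContours(k,0,2)[0],key=cv2.contourArea); M=cv2.moments(cs); 
    (u,v),r=cv2.minEnclosingCircle(cs); print(name,cv2.contourArea(cs),(u,v),r,plane(c,u,v,z).round(4))
cen((20,120,100),(35,255,255),(410,235,445,275),"pin",.091)
for n,u,v,z in [("hinge",260,181,.142),("white",271,250,.11),("blue",334,248,.11),("amber",368,267,.11),("hole",390,199,.147),("pin",430,257,.091),("knob",320,248,.168)]: print(n,plane(c,u,v,z).round(4))
```

```text
pin 57.0 (429.0714416503906, 256.5) 4.656662464141846 [ 0.4634 -0.2222  0.091 ]
hinge [0.6304 0.1864 0.142 ]
white [0.4703 0.1589 0.11  ]
blue [0.4787 0.0093 0.11  ]
amber [ 0.4361 -0.0719  0.11  ]
hole [ 0.595  -0.1161  0.147 ]
pin [ 0.4623 -0.2244  0.091 ]
knob [0.4794 0.0428 0.168 ]
```

View pics/topz.png

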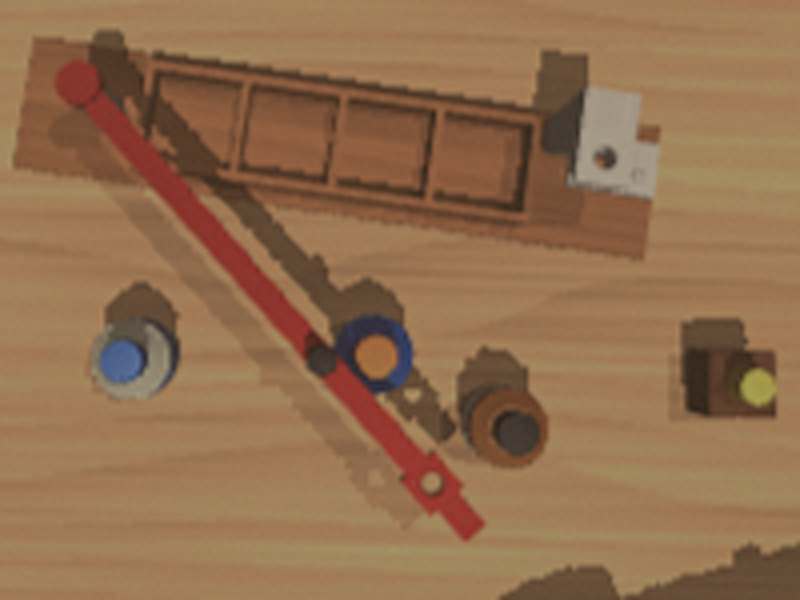

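Cap, hinge and hole estimates are good enough to set out. First I'll turn the tool to line up with the rack, rise, and go above the keeper knob.

```bash
cat >> h.py <<'E'
def go(target,yaw=None):
    "how far: turn about tool z (deg), then shift in the turned tool axes (cm)"
    p,R=pose(); y=np.degrees(np.arctan2(R[1,0],R[0,0])); dy=0
    if yaw is not None: dy=-((yaw-y+180)%360-180); R=R@Rn.from_rotvec([0,0,np.radians(dy)]).as_matrix()
    print("turn z %.1f shift"%dy,(R.T@(np.array(target)-p)*100).round(2),"tilt",R[:,2].round(4))
E
python3 - <<'E'
from h import *
c=snap("top")
P={}
for n,u,v,z in [("hinge",259.5,180.5,.142),("white",270.5,250.3,.11),("blue",334.3,248.8,.11),("amber",369.3,267.8,.11),("hole",391.25,199.25,.147),("pin",429.3,256.8,.091),("knob",320.5,249.3,.168)]: P[n]=plane(c,u,v,z); print(n,P[n].round(4))
d=P["hole"]-P["hinge"]; print(np.linalg.norm(d[:2]),np.degrees(np.arctan2(d[1],d[0])))
k=P["knob"]-P["hinge"]; print(np.linalg.norm(k[:2]),np.degrees(np.arctan2(k[1],k[0])))
go([.42,-.30,.26],-96.6)
E
```

```text
hinge [0.6316 0.1877 0.142 ]
white [0.4696 0.1601 0.11  ]
blue [0.4768 0.0086 0.11  ]
amber [ 0.4343 -0.075   0.11  ]
hole [ 0.5944 -0.119   0.147 ]
pin [ 0.4627 -0.2227  0.091 ]
knob [0.4766 0.0416 0.168 ]
0.3088452787450357 -96.90091483928256
0.21294202547267327 -136.6980358405869
turn z 27.2 shift [-32.84 -15.51  -3.78] tilt [-4.e-04  8.e-04 -1.e+00]
```

play_rows(
  moves=[
    [[0, 0, -3.8], [0, 0, 9.2], 8.7],
    [[0, 0, 0], [0, 0, 9.2], 8.7],
    [[0, 0, 0], [0, 0, 9.1], 8.7],
    [[-6, -2.8, 0], [0, 0, 0], 8.7],
    [[-6, -2.8, 0], [0, 0, 0], 8.7],
  ],
)

```text
time: 0.88
eef_pos: [0.2948, -0.5015, 0.2601]
tcp_rot: [0.0, -0.662, 0.749, 0.0]
wrist_force: [0.8, -0.0, 0.2]
opening: 1.007
```

play_rows(
  moves=[
    [[-6, -2.8, 0], [0, 0, 0], 8.7],
    [[-6, -2.8, 0], [0, 0, 0], 8.7],
    [[-6, -3, 0], [0, 0, 0], 5],
    [[-3, -1, 0], [0, 0, 0], 5],
    [[0, 0, 0], [0, 0, 0], 5],
  ],
)

```text
time: 1.5
eef_pos: [0.4104, -0.3128, 0.2608]
tcp_rot: [0.0, -0.665, 0.747, -0.0]
wrist_force: [-0.8, -1.0, 0.6]
opening: 0.745
```

Run:
```python
from h import *
s=readout.read_state();print(s["joints"].round(2),s["eef_pos"],s["time"])
c=snap("wrist","w1.png")
go([.4766,.0416,.22],-96.9)
for X in([.4627,-.2227,.091],[.5944,-.119,.147]): print(proj(c,X))
```

```text
[ 0.85  0.03 -0.25  1.71  0.01  1.4  -1.09] [ 0.41035968 -0.3128213   0.26084704] 1.5
turn z 0.1 shift [-36.23  -2.42   4.04] tilt [-0.e+00 -9.e-04 -1.e+00]
[231.62574536 139.95460144]
[47.55987899 -4.79088558]
```

View pics/w1.png

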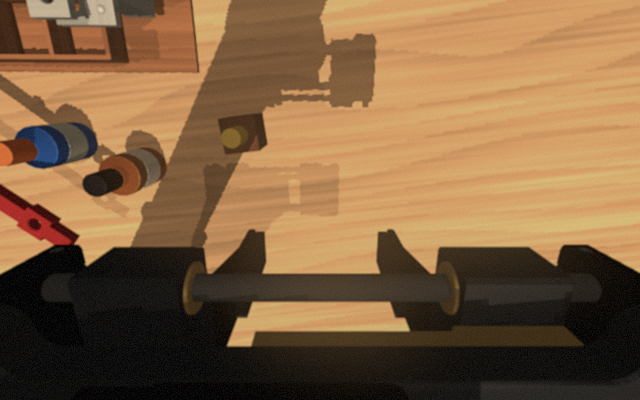

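The wrist view shows the pin knob at (233,138), where 232,140 was predicted, so the calibration agrees. Next I'll go to the keeper knob and grip it.

play_rows(
  moves=[
    [[-6, -0.4, 0], [0, 0, 0], 5],
    [[-6, -0.4, 0], [0, 0, 0], 5],
    [[-6, -0.4, 0], [0, 0, 0], 5],
    [[-6, -0.4, 0], [0, 0, 0], 5],
    [[-6, -0.4, 0], [0, 0, 0], 5],
  ],
)

```text
time: 2.17
eef_pos: [0.465, -0.0208, 0.2607]
tcp_rot: [0.0, -0.662, 0.75, -0.001]
wrist_force: [1.1, 0.3, -0.2]
opening: 0.575
```

play_rows(
  moves=[
    [[-6, -0.4, 2], [0, 0, 0], 5],
    [[-0.2, 0, 3.5], [0, 0, 0], 5],
    [[0, 0, 3.5], [0, 0, 0], 5],
    [[0, 0, 2.4], [0, 0, 0], 5],
    [[0, 0, 0], [0, 0, 0], 5],
  ],
)

```text
time: 2.8
eef_pos: [0.4748, 0.0379, 0.1451]
tcp_rot: [-0.001, -0.662, 0.749, 0.001]
wrist_force: [0.2, 0.2, 0.5]
opening: 0.574
```

Run:
```python
from h import *
s=readout.read_state();print(s["joints"].round(2),s["eef_pos"],s["wrist_force"])
go([.4766,.0416,.146],-96.9)
c=snap("wrist","w2.png")
```

```text
[ 0.51  0.04 -0.65  1.95  0.03  1.17 -1.85] [0.47482452 0.03794207 0.14511913] [0.19494356 0.16205677 0.51589891]
turn z -0.2 shift [-0.38 -0.13 -0.09] tilt [-4.1e-03  1.0e-04 -1.0e+00]
```

View pics/w2.png

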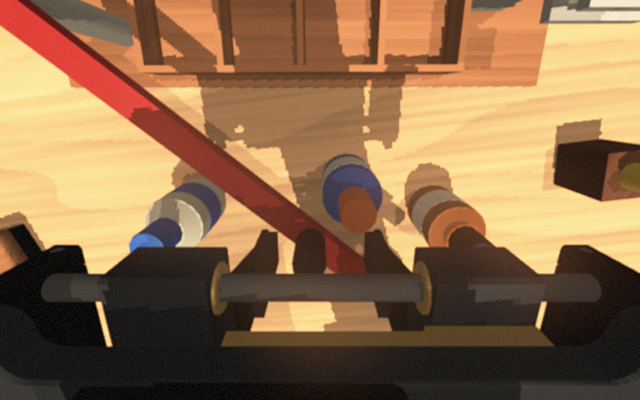

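The knob is between the fingers at (310,250). I'll close on it and swing the bar along its arc.

play_rows(
  moves=[
    [[0, 0, 0], [0, 0, 0], 1.0],
    [[0, 0, 0], [0, 0, 0], 1.0],
    [[0, 0, 0], [0, 0, 0], 1.0],
    [[-1.32, 1.32, 0], [0, 0, 0], 1.0],
    [[-1.33, 1.33, 0], [0, 0, 0], 1.0],
  ],
  grip_force=12,
)

```text
time: 3.48
eef_pos: [0.4511, 0.0692, 0.1467]
tcp_rot: [-0.002, -0.663, 0.749, 0.0]
wrist_force: [-3.2, -2.6, 3.3]
opening: 0.204
```

play_rows(
  moves=[
    [[-3.07, 2.15, 0], [0, 0, 0], 1.0],
    [[-3.4, 1.58, 0], [0, 0, 0], 1.0],
    [[-3.62, 0.97, 0], [0, 0, 0], 1.0],
    [[-3.73, 0.33, 0], [0, 0, 0], 1.0],
    [[0, 0, 0], [0, 0, 0], 1.0],
  ],
)

```text
time: 4.1
eef_pos: [0.4163, 0.2168, 0.1462]
tcp_rot: [-0.001, -0.666, 0.746, 0.002]
wrist_force: [-5.3, 0.3, 1.3]
opening: 0.206
```

play_rows(
  moves=[
    [[-3.73, -0.33, 0], [0, 0, 0], 1.0],
    [[-3.62, -0.97, 0], [0, 0, 0], 1.0],
    [[-3.4, -1.58, 0], [0, 0, 0], 1.0],
    [[-3.07, -2.15, 0], [0, 0, 0], 1.0],
    [[0, 0, 0], [0, 0, 0], 1.0],
  ],
)

```text
time: 4.72
eef_pos: [0.4858, 0.3459, 0.1459]
tcp_rot: [-0.0, -0.664, 0.748, 0.002]
wrist_force: [-0.7, 1.6, -2.6]
opening: 0.201
```

Run:
```python
from h import *
s=readout.read_state();print(s["joints"].round(2),s["eef_pos"],s["wrist_force"],s["opening"])
```

```text
[ 0.06  0.39 -0.89  1.66  0.31  1.24 -2.58] [0.48583142 0.3458818  0.14592682] [-0.68457327  1.60137164 -2.58805245] 0.20123409729856725
```

The bar is at about 130°. I'll release it, rise, and move back toward the white bottle.

play_rows(
  moves=[
    [[0, 0, 0], [0, 0, 0], 4.5],
    [[0, 0, 0], [0, 0, 0], 4.5],
    [[0, 0, -4], [0, 0, 0], 4.5],
    [[0, 0, -4], [0, 0, 0], 4.5],
    [[4.5, 0, -1], [0, 0, 0], 4.5],
  ],
)

```text
time: 5.35
eef_pos: [0.4807, 0.3023, 0.2404]
tcp_rot: [0.003, -0.665, 0.747, -0.0]
wrist_force: [-0.4, -0.7, -0.3]
opening: 0.511
```

play_rows(
  moves=[
    [[5, -1, 0], [0, 0, 0], 4.5],
    [[4.5, -0.5, 0], [0, 0, 0], 4.5],
    [[4.5, 0, 0], [0, 0, 0], 4.5],
    [[0, 0, 0], [0, 0, 0], 4.5],
  ],
)

```text
time: 5.85
eef_pos: [0.4791, 0.1528, 0.2371]
tcp_rot: [-0.001, -0.66, 0.752, -0.002]
wrist_force: [0.3, 0.1, 0.3]
opening: 0.517
```

Run:
```python
from h import *
c=snap("wrist","w3.png"); t=snap("top","t3.png")
for n,X in dict(white=[.4696,.1601,.11],blue=[.4768,.0086,.11],amber=[.4343,-.075,.11],pin=[.4627,-.2227,.091]).items(): print(n,proj(c,X).round(),proj(t,X).round())
s=readout.read_state();print(s["joints"].round(2),s["eef_pos"])
a=c["pixels"][:,:,::-1]; b=cv2.resize(t["pixels"][160:310,200:440,::-1],(640,400),interpolation=cv2.INTER_CUBIC)
cv2.imwrite("pics/c3.png",cv2.resize(np.vstack([a,b]),(480,600)))
```

```text
white [314. 199.] [270. 250.]
blue [469. 172.] [334. 249.]
amber [554. 203.] [369. 268.]
pin [691. 152.] [429. 257.]
[ 0.47  0.04 -0.85  1.76  0.03  1.35 -2.09] [0.47879558 0.15766842 0.23734771]
```

View pics/c3.png

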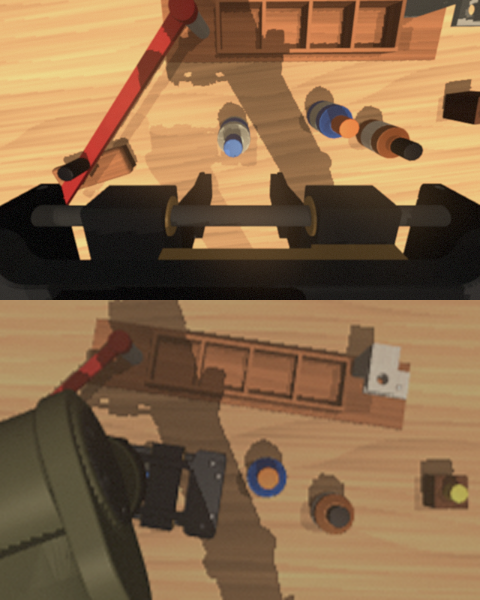

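The bar is clear. White's cap is at about (311,196) in the wrist view, close to the predicted 314,199. I'll take it now.

Run:
```python
from h import *
c=snap("wrist")
im=c["pixels"]; hsv=cv2.cvtColor(im,cv2.COLOR_RGB2HSV)
m=cv2.inRange(hsv,(100,60,60),(125,255,255)); m[:,:250]=0;m[:,370:]=0;m[240:]=0
for cs in cv2.findContours(m,0,2)[0]:
    if cv2.contourArea(cs)>80: (u,v),r=cv2.minEnclosingCircle(cs); print(cv2.contourArea(cs),u,v,r,plane(c,u,v,.11))
go([.4696,.1601,.076],-96.9)
cv2.imwrite("pics/w4.png",cv2.resize(im[0:130,180:640,::-1],None,fx=1.7,fy=1.7))
```

```text
416.5 315.758056640625 195.56451416015625 12.249787330627441 [0.47223587 0.16354648 0.11      ]
turn z -0.0 shift [-0.02  0.94 16.13] tilt [ 1.3e-03 -3.0e-04 -1.0e+00]
```

View pics/w4.png

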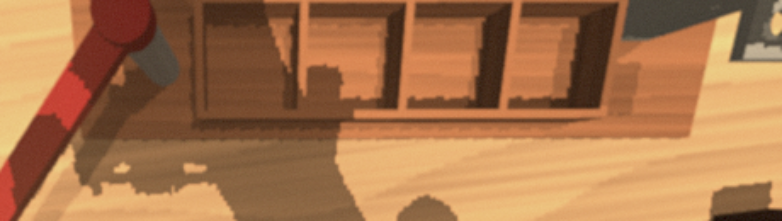

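Run:
```python
from h import *
c=snap("wrist")
L=plane(c,180+193/1.7,122/1.7,.041);Q=plane(c,180+603/1.7,115/1.7,.041)
d=(Q-L)[:2]; n=np.linalg.norm(d); d/=n; print("len (expect .262)",n,np.degrees(np.arctan2(d[1],d[0])))
mid=(L+Q)[:2]/2+.0345*np.array([-d[1],d[0]])
print("origin",mid)
for k in(.096,.032,-.032,-.096): print(mid-d*k, np.array([.613,.0344])+k*np.array([.1201,.9928]))
```

```text
len (expect .262) 0.2608285889420425 -95.98941057451071
origin [0.61406677 0.04152091]
[0.62408385 0.13699686] [0.6245296 0.1297088]
[0.61740579 0.07334623] [0.6168432 0.0661696]
[0.61072774 0.00969559] [0.6091568 0.0026304]
[ 0.60404968 -0.05395505] [ 0.6014704 -0.0609088]
```

play_rows(
  moves=[
    [[-0.1, 0.4, 4], [0, 0, 0], 4.5],
    [[-0.1, 0.4, 4], [0, 0, 0], 4.5],
    [[0, 0, 4.0], [0, 0, 0], 4.5],
    [[0, 0, 4.0], [0, 0, 0], 4.5],
    [[0, 0, 0], [0, 0, 0], 4.5],
  ],
)

```text
time: 6.68
eef_pos: [0.4683, 0.1621, 0.0744]
tcp_rot: [-0.002, -0.664, 0.748, 0.002]
wrist_force: [-0.9, -0.1, 0.5]
opening: 0.519
```

play_rows(
  moves=[
    [[0, 0, 0], [0, 0, 0], 2.2],
    [[0, 0, 0], [0, 0, 0], 2.2],
    [[0, 0, 0], [0, 0, 0], 2.2],
    [[0, 0, 0], [0, 0, 0], 2.2],
  ],
  grip_force=20,
)

```text
time: 7.18
eef_pos: [0.4724, 0.1622, 0.0782]
tcp_rot: [0.002, -0.663, 0.749, -0.001]
wrist_force: [-0.3, 2.1, 5.3]
opening: 0.293
```

White is gripped (opening 25.5 mm). Wrist and top disagree on the rack by about 7 mm, so I'll lift and cross-check.

play_rows(
  moves=[
    [[0, 0, -4], [0, 0, 0], 2.2],
    [[0, 0, -4], [0, 0, 0], 2.2],
    [[0, 0, 0], [0, 0, 0], 2.2],
    [[0, 0, 0], [0, 0, 0], 2.2],
  ],
)

```text
time: 7.68
eef_pos: [0.4702, 0.1602, 0.1555]
tcp_rot: [-0.001, -0.663, 0.749, 0.0]
wrist_force: [0.0, -0.6, -3.0]
opening: 0.295
```

Run:
```python
from h import *
t=snap("top")
A=np.array([[152,52],[540,110],[527,218]])/4+[240,160]
W=[plane(t,u,v,.041)[:2] for u,v in A]; print(np.round(W,4))
a=np.radians(-96.9+90); rx=np.array([np.cos(a),np.sin(a)]); ry=np.array([-rx[1],rx[0]])
for w,(x,y) in zip(W,[(.0345,.131),(.0345,-.131),(-.0345,-.131)]): print("origin",(w-x*rx-y*ry).round(4))
s=snap("scene"); ps=[]
for i in range(6): c=snap("wrist"); ps.append(pose()[0])
print("pose",np.mean(ps,0).round(4),np.std(ps,0).round(4),readout.read_state()["opening"])
cv2.imwrite("pics/w5.png",c["pixels"][:,:,::-1])
sz=s["pixels"][160:285,230:410,::-1]; wz=c["pixels"][0:250,:,::-1]
cv2.imwrite("pics/c5.png",np.vstack([cv2.resize(sz,(640,444),interpolation=cv2.INTER_CUBIC)[:345],wz]))
```

```text
[[ 0.6683  0.1571]
 [ 0.6361 -0.0973]
 [ 0.5654 -0.0895]]
origin [0.6183 0.0312]
origin [0.6176 0.0369]
origin [0.6153 0.0364]
pose [0.4704 0.1609 0.1557] [0.0003 0.0002 0.0004] 0.29084534568273995
```

View pics/c5.png

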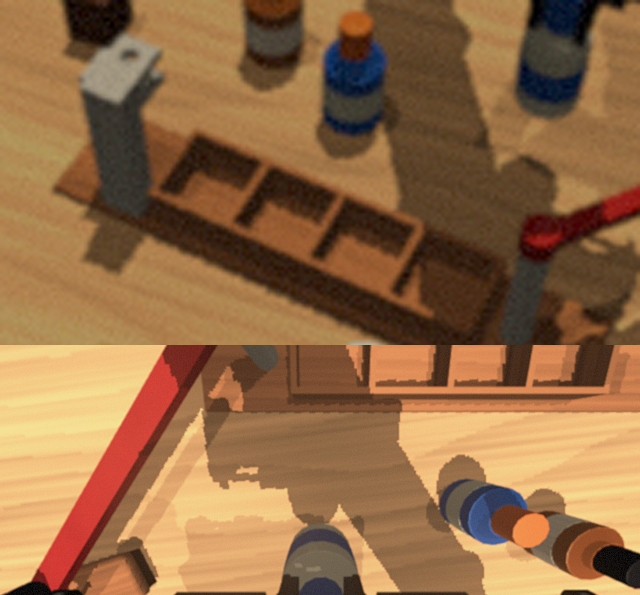

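Run:
```python
from h import *
c=snap("wrist")
for (l,r) in [((289,55),(613,49))]:
    L=plane(c,*l,.041);Q=plane(c,*r,.041)
    d=(Q-L)[:2]; n=np.linalg.norm(d); d/=n; mid=(L+Q)[:2]/2+.0345*np.array([-d[1],d[0]]); print(n,np.degrees(np.arctan2(d[1],d[0])),mid)
s=snap("scene")
f=640/180
def sp(x,y,z): return plane(s,230+x/f,160+y/f,z)
print("hole",sp(127,56,.147)); print("hinge",sp(541,235,.142))
# rim outer corners far side in scene: latch/front (195,132), latch/back(162,195), hinge front (505,262)
a=np.radians(-6.9); rx=np.array([np.cos(a),np.sin(a)]); ry=np.array([-rx[1],rx[0]])
for p,(x,y) in [((195,132),(-.0345,-.131)),((160,196),(.0345,-.131)),((507,262),(-.0345,.131))]:
    print("origin",(sp(*p,.041)[:2]-x*rx-y*ry).round(4))
```

```text
0.2664691446390212 -95.9332340339414 [0.61154796 0.03711037]
hole [ 0.59752999 -0.11737119  0.147     ]
hinge [0.63784311 0.19236351 0.142     ]
origin [0.6199 0.0411]
origin [0.6159 0.0489]
origin [0.618  0.0378]
```

Run:
```python
from h import *
go([.6262,.1323,.130],-96.7)
```

```text
turn z -0.2 shift [  1.06 -15.75   2.65] tilt [-5.e-04 -0.e+00 -1.e+00]
```

play_rows(
  moves=[
    [[0.3, -4, 0], [0, 0, 0], 2.2],
    [[0.3, -4, 0], [0, 0, 0], 2.2],
    [[0.3, -4, 0], [0, 0, 0], 2.2],
    [[0.16, -3.75, 0.6], [0, 0, 0], 2.2],
    [[0, 0, 2], [0, 0, 0], 2.2],
  ],
)

```text
time: 8.8
eef_pos: [0.6297, 0.1301, 0.1305]
tcp_rot: [0.001, -0.662, 0.75, -0.0]
wrist_force: [-0.5, -0.3, -2.7]
opening: 0.291
```

play_rows(
  moves=[
    [[0, 0, 0], [0, 0, 0], 2.2],
    [[0, 0, 0], [0, 0, 0], 2.2],
  ],
)

```text
time: 9.05
eef_pos: [0.6255, 0.1323, 0.1311]
tcp_rot: [-0.0, -0.663, 0.748, 0.0]
wrist_force: [-0.0, 0.5, -2.9]
opening: 0.293
```

Run:
```python
from h import *
go([.6262,.1323,.130],-96.7)
s=snap("scene"); t=snap("top"); w=snap("wrist")
a=cv2.resize(s["pixels"][170:270,260:420,::-1],(560,350),interpolation=cv2.INTER_CUBIC)
b=cv2.resize(w["pixels"][:,:,::-1],(400,250))
c=cv2.resize(t["pixels"][150:250,220:380,::-1],(400,250),interpolation=cv2.INTER_CUBIC)
cv2.imwrite("pics/c6.png",np.vstack([cv2.copyMakeBorder(a,0,0,0,240,0),np.hstack([b,c])]))
```

```text
turn z -0.2 shift [-0.01 -0.07  0.11] tilt [-3.e-04 -1.e-04 -1.e+00]
```

View pics/c6.png

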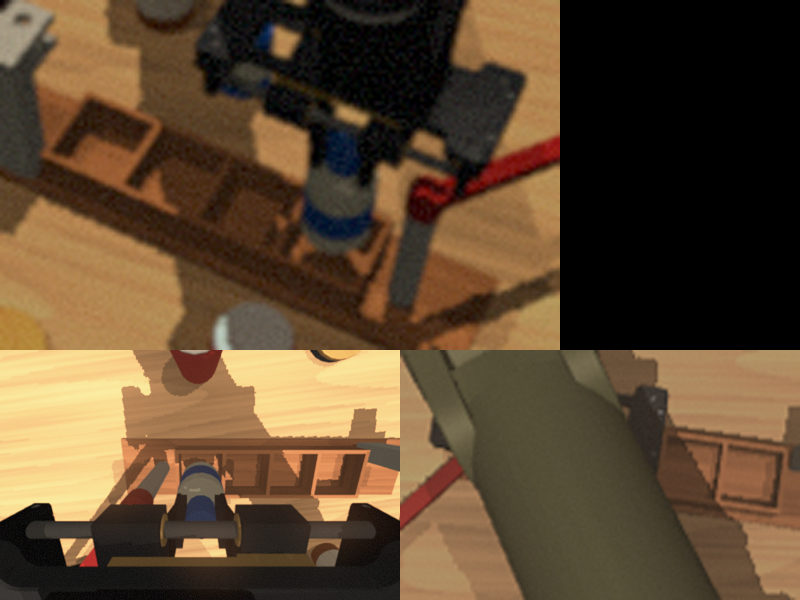

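White hangs over bay 1, with its base at about (335,250) in the crop. I'll lower it and watch the force.

play_rows(
  moves=[
    [[0, 0, 1.2], [0, 0, 0], 2.2],
    [[0, 0, 1.2], [0, 0, 0], 2.2],
    [[0, 0, 0], [0, 0, 0], 2.2],
    [[0, 0, 0], [0, 0, 0], 2.2],
  ],
)

```text
time: 9.7
eef_pos: [0.6262, 0.1316, 0.1066]
tcp_rot: [-0.0, -0.663, 0.749, 0.0]
wrist_force: [-0.8, -0.5, -3.3]
opening: 0.291
```

play_rows(
  moves=[
    [[0, 0, 1], [0, 0, 0], 2.2],
    [[0, 0, 0.7], [0, 0, 0], 2.2],
    [[0, 0, 0.4], [0, 0, 0], 2.2],
    [[0, 0, 0], [0, 0, 0], 2.2],
  ],
)

```text
time: 10.2
eef_pos: [0.6259, 0.1315, 0.0852]
tcp_rot: [-0.0, -0.663, 0.749, 0.0]
wrist_force: [0.1, 0.0, -2.8]
opening: 0.296
```

In cleanly. Release, rise, and go above blue.

play_rows(
  moves=[
    [[0, 0, 0.3], [0, 0, 0], 2.2],
    [[0, 0, 0], [0, 0, 0], 4.2],
    [[0, 0, 0], [0, 0, 0], 4.2],
    [[0, 0, -4], [0, 0, 0], 4.2],
    [[0, 0, -5], [0, 0, 0], 4.2],
  ],
)

```text
time: 10.82
eef_pos: [0.6255, 0.1312, 0.1727]
tcp_rot: [-0.001, -0.663, 0.749, 0.001]
wrist_force: [0.7, -0.1, 0.9]
opening: 0.477
```

play_rows(
  moves=[
    [[2.5, 3, -3], [0, 0, 0], 4.2],
    [[2.5, 4, -2], [0, 0, 0], 4.2],
    [[3, 4, 0], [0, 0, 0], 4.2],
    [[3, 4, 0], [0, 0, 0], 4.2],
    [[0, 0, 0], [0, 0, 0], 4.2],
  ],
)

```text
time: 11.45
eef_pos: [0.4619, 0.038, 0.2231]
tcp_rot: [-0.002, -0.661, 0.75, -0.002]
wrist_force: [0.7, -0.2, 0.4]
opening: 0.485
```

```bash
cat >> h.py <<'E'
def caps(save=None):
    for i in range(4): c=snap("wrist",save)   # lets the arm settle
    hsv=cv2.cvtColor(c["pixels"],cv2.COLOR_RGB2HSV); out=[]
    for nm,lo,hi in(("white",(100,60,60),(125,255,255)),("orange",(5,170,150),(15,255,255)),("black",(0,0,0),(179,255,45))):
        m=cv2.inRange(hsv,lo,hi); m[235:]=0
        for cs in cv2.findContours(m,0,2)[0]:
            if cv2.contourArea(cs)>150: (u,v),r=cv2.minEnclosingCircle(cs); print(nm,cv2.contourArea(cs),round(u),round(v),round(r,1),plane(c,u,v,.11).round(4))
    return c
E
python3 - <<'E'
from h import *
c=caps("w7.png"); print(pose()[0])
go([.4768,.0086,.0765],-96.7)
t=snap("top"); b=cv2.resize(t["pixels"][150:300,220:460,::-1],(640,400),interpolation=cv2.INTER_CUBIC)
cv2.imwrite("pics/c7.png",cv2.resize(np.vstack([c["pixels"][:,:,::-1],b]),(480,600)))
E
```

```text
white 512.5 347 165 22.6 [0.4885 0.0143 0.11  ]
white 173.5 222 32 19.0 [0.6084 0.104  0.11  ]
white 1212.0 180 16 25.4 [0.6236 0.1343 0.11  ]
black 264.0 81 208 16.7 [0.4766 0.269  0.11  ]
black 1058.0 544 144 33.6 [ 0.486  -0.1611  0.11  ]
[0.46500089 0.04140694 0.22316242]
turn z -0.2 shift [ 3.13 -1.54 14.66] tilt [ 1.e-03  8.e-04 -1.e+00]
```

View pics/c7.png

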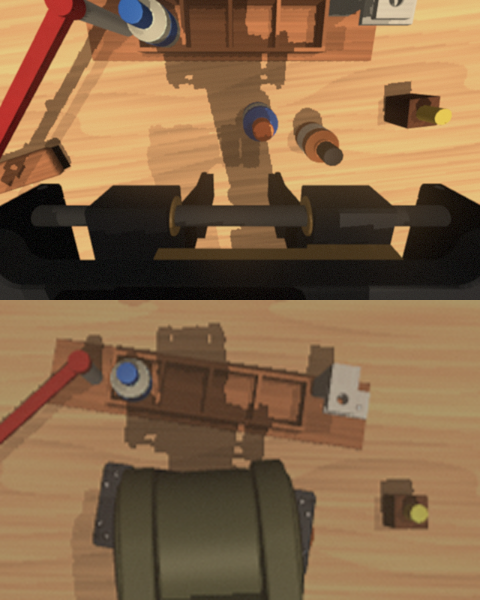

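White stands in bay 1. Blue's orange cap is at about (351,173) and amber's black cap at about (441,205). I'll measure both.

Run:
```python
from h import *
c=snap("wrist")
hsv=cv2.cvtColor(c["pixels"],cv2.COLOR_RGB2HSV); print(hsv[173,351],hsv[205,441])
for n,u,v,z in(("blue",351,174,.11),("amber",441,206,.11),("pin",591,155,.091)): print(n,plane(c,u,v,z).round(4))
go(np.r_[plane(c,351,174,.11)[:2],.0765],-96.7)
```

```text
[ 10 170 147] [15 96 90]
blue [0.4793 0.0124 0.11  ]
amber [ 0.4384 -0.0692  0.11  ]
pin [ 0.466  -0.2193  0.091 ]
turn z -0.1 shift [ 2.76 -1.78 14.62] tilt [-1.0e-04  1.5e-03 -1.0e+00]
```

play_rows(
  moves=[
    [[1.5, -0.9, 3], [0, 0, 0], 4.5],
    [[1.4, -0.8, 3], [0, 0, 0], 4.5],
    [[0, 0, 3.0], [0, 0, 0], 4.5],
    [[0, 0, 3.0], [0, 0, 0], 4.5],
    [[0, 0, 2.6], [0, 0, 0], 4.5],
  ],
)

```text
time: 12.38
eef_pos: [0.4777, 0.0107, 0.0752]
tcp_rot: [0.0, -0.663, 0.748, 0.001]
wrist_force: [0.0, -0.9, 0.1]
opening: 0.516
```

play_rows(
  moves=[
    [[0, 0, 0], [0, 0, 0], 2.2],
    [[0, 0, 0], [0, 0, 0], 2.2],
    [[0, 0, 0], [0, 0, 0], 2.2],
    [[0, 0, 0], [0, 0, 0], 2.2],
  ],
)

```text
time: 12.88
eef_pos: [0.4785, 0.01, 0.0779]
tcp_rot: [0.001, -0.663, 0.749, -0.001]
wrist_force: [0.3, 2.7, 3.3]
opening: 0.293
```

play_rows(
  moves=[
    [[0, 0, -4], [0, 0, 0], 2.2],
    [[0, 0, -4], [0, 0, 0], 2.2],
    [[0, 0, 0], [0, 0, 0], 2.2],
    [[0, 0, 0], [0, 0, 0], 2.2],
  ],
)

```text
time: 13.38
eef_pos: [0.4766, 0.0094, 0.1561]
tcp_rot: [-0.001, -0.663, 0.749, 0.0]
wrist_force: [-0.4, -0.4, -2.5]
opening: 0.294
```

Run:
```python
from h import *
snap("wrist"); print(pose()[0]); go([.6187,.0688,.130],-96.7)
```

```text
[0.47624453 0.00942099 0.15555199]
turn z -0.3 shift [ -7.56 -13.46   2.52] tilt [-2.3e-03 -3.0e-04 -1.0e+00]
```

play_rows(
  moves=[
    [[-3.8, -1, 0], [0, 0, 0], 2.2],
    [[-3.76, -3, 0], [0, 0, 0], 2.2],
    [[0, -4.7, 0], [0, 0, 0], 2.2],
    [[0, -4.76, 0.5], [0, 0, 0], 2.2],
    [[0, 0, 2], [0, 0, 0], 2.2],
  ],
)

```text
time: 14.05
eef_pos: [0.6227, 0.0674, 0.1293]
tcp_rot: [0.0, -0.662, 0.749, 0.001]
wrist_force: [-0.8, 0.4, -2.7]
opening: 0.291
```

play_rows(
  moves=[
    [[0, 0, 0], [0, 0, 0], 2.2],
    [[0, 0, 0], [0, 0, 0], 2.2],
    [[0, 0, 1.2], [0, 0, 0], 2.2],
    [[0, 0, 1.2], [0, 0, 0], 2.2],
    [[0, 0, 0], [0, 0, 0], 2.2],
  ],
)

```text
time: 14.68
eef_pos: [0.619, 0.068, 0.1064]
tcp_rot: [-0.001, -0.663, 0.749, 0.001]
wrist_force: [0.3, 0.4, -2.4]
opening: 0.293
```

play_rows(
  moves=[
    [[0, 0, 1], [0, 0, 0], 2.2],
    [[0, 0, 0.7], [0, 0, 0], 2.2],
    [[0, 0, 0.4], [0, 0, 0], 2.2],
    [[0, 0, 0], [0, 0, 0], 2.2],
  ],
)

```text
time: 15.18
eef_pos: [0.6199, 0.0684, 0.0864]
tcp_rot: [-0.0, -0.663, 0.749, 0.0]
wrist_force: [0.5, 0.4, -1.9]
opening: 0.293
```

play_rows(
  moves=[
    [[0, 0, 0.4], [0, 0, 0], 2.2],
    [[0, 0, 0], [0, 0, 0], 4.2],
    [[0, 0, 0], [0, 0, 0], 4.2],
    [[0, 0, -4], [0, 0, 0], 4.2],
    [[0, 0, -5], [0, 0, 0], 4.2],
  ],
)

```text
time: 15.8
eef_pos: [0.6191, 0.0682, 0.1726]
tcp_rot: [-0.001, -0.663, 0.749, 0.001]
wrist_force: [1.9, -0.6, 0.0]
opening: 0.479
```

play_rows(
  moves=[
    [[3, 4, -3], [0, 0, 0], 4.2],
    [[4, 4.6, -2], [0, 0, 0], 4.2],
    [[4, 4.6, 0], [0, 0, 0], 4.2],
    [[3, 4.6, 0], [0, 0, 0], 4.2],
    [[0, 0, 0], [0, 0, 0], 4.2],
  ],
)

```text
time: 16.42
eef_pos: [0.4249, -0.0508, 0.2225]
tcp_rot: [-0.002, -0.661, 0.751, -0.002]
wrist_force: [0.6, 0.7, 0.1]
opening: 0.483
```

Run:
```python
from h import *
for i in range(3): c=snap("wrist","w8.png")
print(pose()[0]); P=[.4365,-.072,.11]; uv=proj(c,P); print(uv)
hsv=cv2.cvtColor(c["pixels"],cv2.COLOR_RGB2HSV)
m=cv2.inRange(hsv,(0,0,0),(179,120,95)); u0,v0=map(int,uv); k=np.zeros_like(m); k[v0-35:v0+35,u0-35:u0+35]=m[v0-35:v0+35,u0-35:u0+35]
for cs in cv2.findContours(k,0,2)[0]:
  if cv2.contourArea(cs)>150: (u,v),r=cv2.minEnclosingCircle(cs); print(cv2.contourArea(cs),u,v,r,plane(c,u,v,.11))
go([.436,-.073,.0765],-96.7)
cv2.imwrite("pics/c8.png",c["pixels"][:240,:,::-1])
```

```text
[ 0.42871102 -0.04743769  0.22268934]
[345.39687665 181.13220087]
472.5 346.76416015625 181.85848999023438 12.917835235595703 [ 0.43565872 -0.07318385  0.11      ]
turn z -0.2 shift [ 2.45 -1.   14.62] tilt [ 1.3e-03 -3.0e-04 -1.0e+00]
```

View pics/c8.png

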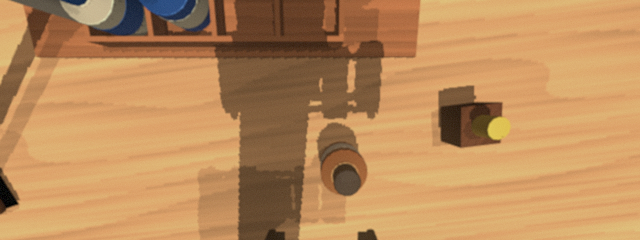

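White and blue sit in bays 1 and 2. Amber's cap is at (347,182), which gives (0.436,-0.073). I'll grip it.

play_rows(
  moves=[
    [[1.2, -0.5, 3], [0, 0, 0], 4.5],
    [[1.2, -0.5, 3], [0, 0, 0], 4.5],
    [[0, 0, 3.0], [0, 0, 0], 4.5],
    [[0, 0, 3.0], [0, 0, 0], 4.5],
    [[0, 0, 2.6], [0, 0, 0], 4.5],
  ],
)

```text
time: 17.2
eef_pos: [0.436, -0.0711, 0.0748]
tcp_rot: [0.001, -0.664, 0.748, 0.001]
wrist_force: [-0.3, -0.6, 0.4]
opening: 0.515
```

play_rows(
  moves=[
    [[0, 0, 0], [0, 0, 0], 2.2],
    [[0, 0, 0], [0, 0, 0], 2.2],
    [[0, 0, 0], [0, 0, 0], 2.2],
    [[0, 0, 0], [0, 0, 0], 2.2],
  ],
)

```text
time: 17.7
eef_pos: [0.436, -0.0733, 0.0774]
tcp_rot: [0.001, -0.663, 0.749, -0.001]
wrist_force: [0.7, -1.2, 3.0]
opening: 0.294
```

play_rows(
  moves=[
    [[0, 0, -4], [0, 0, 0], 2.2],
    [[0, 0, -4], [0, 0, 0], 2.2],
    [[0, 0, 0], [0, 0, 0], 2.2],
    [[0, 0, 0], [0, 0, 0], 2.2],
  ],
)

```text
time: 18.2
eef_pos: [0.4341, -0.0732, 0.1557]
tcp_rot: [-0.001, -0.663, 0.749, 0.0]
wrist_force: [-0.7, -0.1, -1.6]
opening: 0.288
```

Run:
```python
from h import *
snap("wrist"); print(pose()[0]); go([.6113,.0052,.130],-96.7)
```

```text
[ 0.43376727 -0.07305055  0.15514008]
turn z -0.2 shift [ -9.84 -16.72   2.48] tilt [-2.1e-03  3.0e-04 -1.0e+00]
```

play_rows(
  moves=[
    [[-5, -2.7, 0], [0, 0, 0], 2.2],
    [[-4.84, -4.5, 0], [0, 0, 0], 2.2],
    [[0, -4.8, 0], [0, 0, 0], 2.2],
    [[0, -4.72, 0.5], [0, 0, 0], 2.2],
    [[0, 0, 2], [0, 0, 0], 2.2],
  ],
)

```text
time: 18.88
eef_pos: [0.6123, 0.0018, 0.1287]
tcp_rot: [0.001, -0.663, 0.749, 0.002]
wrist_force: [-0.7, 0.2, -2.4]
opening: 0.295
```

play_rows(
  moves=[
    [[0, 0, 0], [0, 0, 0], 2.2],
    [[0, 0, 0], [0, 0, 0], 2.2],
    [[0, 0, 1.2], [0, 0, 0], 2.2],
    [[0, 0, 1.2], [0, 0, 0], 2.2],
    [[0, 0, 0], [0, 0, 0], 2.2],
  ],
)

```text
time: 19.5
eef_pos: [0.6088, 0.0016, 0.106]
tcp_rot: [-0.001, -0.663, 0.749, 0.001]
wrist_force: [0.4, 0.3, -0.8]
opening: 0.293
```

play_rows(
  moves=[
    [[0, 0, 1], [0, 0, 0], 2.2],
    [[0, 0, 0.7], [0, 0, 0], 2.2],
    [[0, 0, 0.4], [0, 0, 0], 2.2],
    [[0, 0, 0.4], [0, 0, 0], 2.2],
    [[0, 0, 0], [0, 0, 0], 2.2],
  ],
)

```text
time: 20.12
eef_pos: [0.6113, 0.002, 0.0836]
tcp_rot: [0.001, -0.663, 0.749, -0.001]
wrist_force: [0.3, -0.0, 3.6]
opening: 0.291
```

Amber is seated in bay 3. Next I'll release it and return to the keeper knob.

play_rows(
  moves=[
    [[0, 0, 0], [0, 0, 0], 4.2],
    [[0, 0, 0], [0, 0, 0], 4.2],
    [[0, 0, -4], [0, 0, 0], 4.2],
    [[0, 0, -5], [0, 0, 0], 4.2],
    [[0, 0, -5], [0, 0, 0], 4.2],
  ],
)

```text
time: 20.75
eef_pos: [0.6095, 0.0021, 0.2233]
tcp_rot: [-0.0, -0.663, 0.749, 0.0]
wrist_force: [1.2, -0.3, 1.4]
opening: 0.478
```

play_rows(
  moves=[
    [[-5.5, 3.2, 0], [0, 0, 0], 4.5],
    [[-5.5, 3.2, 0], [0, 0, 0], 4.5],
    [[-5.5, 3.2, 0], [0, 0, 0], 4.5],
    [[-5.5, 3.2, 0], [0, 0, 0], 4.5],
    [[-5.5, 3.2, 0], [0, 0, 0], 4.5],
  ],
)

```text
time: 21.38
eef_pos: [0.4856, 0.2905, 0.2222]
tcp_rot: [-0.0, -0.663, 0.749, -0.0]
wrist_force: [1.1, 0.7, 0.3]
opening: 0.517
```

play_rows(
  moves=[
    [[0, 0, 0], [0, 0, 0], 4.5],
    [[0, 0, 0], [0, 0, 0], 4.5],
  ],
)

```text
time: 21.62
eef_pos: [0.4866, 0.2888, 0.222]
tcp_rot: [-0.0, -0.663, 0.748, -0.0]
wrist_force: [0.3, -1.6, -0.1]
opening: 0.517
```

Run:
```python
from h import *
for i in range(2): c=snap("wrist","w9.png")
print(pose()[0],readout.read_state()["joints"].round(2))
go([.4858,.3459,.145],-96.7); print(proj(c,[.4858,.3459,.168]))
t=snap("top"); b=cv2.resize(t["pixels"][150:300,220:460,::-1],(640,400),interpolation=cv2.INTER_CUBIC)
cv2.imwrite("pics/c9.png",cv2.resize(np.vstack([c["pixels"][:,:,::-1],b]),(480,600)))
```

```text
[0.48759481 0.28733843 0.22183882] [ 0.33  0.3  -1.07  1.64  0.27  1.37 -2.48]
turn z -0.4 shift [-5.8   0.86  7.68] tilt [-4.e-04 -1.e-03 -1.e+00]
[244.93403112 225.88051397]
```

View pics/c9.png

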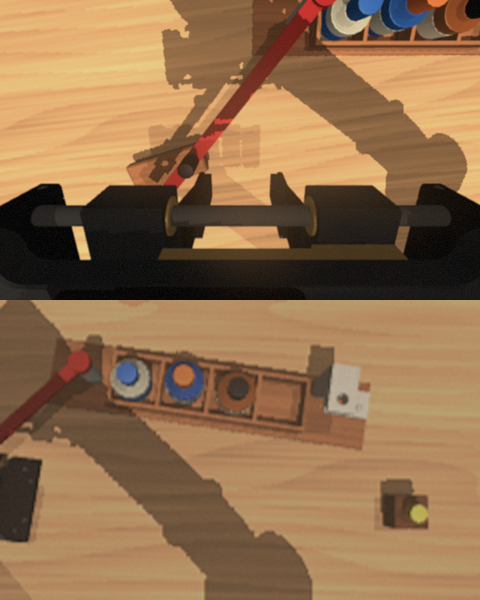

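All three bottles are in bays. The knob is at (249,224) in the wrist view, with 245,226 predicted. I'll grip it.

play_rows(
  moves=[
    [[-2.9, 0.4, 0], [0, 0, 0], 4.5],
    [[-2.8, 0.4, 0], [0, 0, 0], 4.5],
    [[0, 0, 4], [0, 0, 0], 4.5],
    [[0, 0, 3.6], [0, 0, 0], 4.5],
    [[0, 0, 0], [0, 0, 0], 4.5],
  ],
)

```text
time: 22.4
eef_pos: [0.4851, 0.3437, 0.1435]
tcp_rot: [-0.003, -0.662, 0.749, 0.0]
wrist_force: [-0.4, 0.4, -0.4]
opening: 0.517
```

play_rows(
  moves=[
    [[0, 0, 0], [0, 0, 0], 1.0],
    [[0, 0, 0], [0, 0, 0], 1.0],
    [[0, 0, 0], [0, 0, 0], 1.0],
    [[0, 0, 0], [0, 0, 0], 1.0],
  ],
  grip_force=12,
)

```text
time: 22.9
eef_pos: [0.4862, 0.3467, 0.1471]
tcp_rot: [0.001, -0.663, 0.749, -0.001]
wrist_force: [0.2, -1.4, 2.6]
opening: 0.198
```

play_rows(
  moves=[
    [[3.07, 2.15, 0], [0, 0, 0], 1.0],
    [[3.4, 1.58, 0], [0, 0, 0], 1.0],
    [[3.62, 0.97, 0], [0, 0, 0], 1.0],
    [[3.73, 0.33, 0], [0, 0, 0], 1.0],
    [[0, 0, 0], [0, 0, 0], 1.0],
  ],
)

```text
time: 23.52
eef_pos: [0.418, 0.2128, 0.1466]
tcp_rot: [-0.002, -0.661, 0.75, -0.001]
wrist_force: [-3.9, 0.5, 1.8]
opening: 0.2
```

play_rows(
  moves=[
    [[3.73, -0.33, 0], [0, 0, 0], 1.0],
    [[3.62, -0.97, 0], [0, 0, 0], 1.0],
    [[3.4, -1.58, 0], [0, 0, 0], 1.0],
    [[3.07, -2.15, 0], [0, 0, 0], 1.0],
    [[0, 0, 0], [0, 0, 0], 1.0],
  ],
)

```text
time: 24.15
eef_pos: [0.4539, 0.07, 0.1469]
tcp_rot: [0.001, -0.661, 0.75, -0.001]
wrist_force: [-1.0, -0.9, 5.4]
opening: 0.197
```

play_rows(
  moves=[
    [[2.65, -2.65, 0], [0, 0, 0], 1.0],
    [[2.15, -3.07, 0], [0, 0, 0], 1.0],
    [[0, 0, 0], [0, 0, 0], 1.0],
    [[0, 0, 0], [0, 0, 0], 1.0],
  ],
)

```text
time: 24.65
eef_pos: [0.5035, 0.0187, 0.1469]
tcp_rot: [0.0, -0.663, 0.748, -0.0]
wrist_force: [-0.1, 0.1, 4.6]
opening: 0.198
```

Run:
```python
from h import *
snap("wrist")
s=readout.read_state();print(s["joints"].round(2),s["eef_pos"],s["wrist_force"],s["opening"])
```

```text
[ 0.78  0.14 -0.92  1.88  0.12  1.18 -1.87] [0.50330366 0.01877059 0.14688914] [ 1.04868562 -0.39806509  4.91006733] 0.20305455725842905
```

Run:
```python
from h import *
from scipy.optimize import least_squares
P=np.array([[.4862,.3467],[.418,.2128],[.4539,.07],[.5034,.0187],[.4511,.0692],[.4163,.2168],[.4858,.3459]])
r=least_squares(lambda h:np.hypot(*(P-h).T)-.215,[.63,.19]); print(r.x,r.fun.round(4))
h=r.x
for yaw in(-96.9,-96.7,-96.3,-96):
    a=np.radians(yaw); d=np.array([np.cos(a),np.sin(a)]); k=h+.215*d
    v=P[3]-h; ang=np.degrees(np.arctan2(v[1],v[0])); print(yaw,"knob shut",k.round(4),"hole",(h+.31*d).round(4),"angle now",yaw-ang)
```

```text
[0.63150247 0.1892141 ] [-0.0007 -0.0002 -0.0011 -0.0017  0.0017  0.002  -0.001 ]
-96.9 knob shut [ 0.6057 -0.0242] hole [ 0.5943 -0.1185] angle now 30.01651241474569
-96.7 knob shut [ 0.6064 -0.0243] hole [ 0.5953 -0.1187] angle now 30.216512414745694
-96.3 knob shut [ 0.6079 -0.0245] hole [ 0.5975 -0.1189] angle now 30.6165124147457
-96 knob shut [ 0.609  -0.0246] hole [ 0.5991 -0.1191] angle now 30.916512414745696
```

The hinge fit matches, and the bar is at about 30°. I'll swing it close to shut.

play_rows(
  moves=[
    [[1.58, -3.4, 0], [0, 0, 0], 1.0],
    [[0.97, -3.62, 0], [0, 0, 0], 1.0],
    [[0.28, -2.23, 0], [0, 0, 0], 1.0],
    [[0, 0, 0], [0, 0, 0], 1.0],
    [[0, 0, 0], [0, 0, 0], 1.0],
  ],
  grip_force=30,
)

```text
time: 25.32
eef_pos: [0.5915, -0.0198, 0.1471]
tcp_rot: [0.0, -0.664, 0.748, -0.0]
wrist_force: [1.1, -0.1, 3.6]
opening: 0.195
```

play_rows(
  moves=[
    [[0, -0.75, 0], [0, 0, 0], 1.0],
    [[0.05, -0.5, 0], [0, 0, 0], 1.0],
    [[0, 0, 0], [0, 0, 0], 1.0],
    [[0, 0, 0], [0, 0, 0], 1.0],
  ],
)

```text
time: 25.82
eef_pos: [0.6029, -0.0218, 0.1471]
tcp_rot: [-0.0, -0.664, 0.748, 0.0]
wrist_force: [-2.4, 1.7, 7.4]
opening: 0.202
```

play_rows(
  moves=[
    [[0, -0.3, 0], [0, 0, 0], 1.0],
    [[0, 0, 0], [0, 0, 0], 1.0],
    [[0, 0, 0], [0, 0, 0], 1.0],
  ],
)

```text
time: 26.2
eef_pos: [0.604, -0.022, 0.147]
tcp_rot: [-0.002, -0.664, 0.748, 0.002]
wrist_force: [-7.8, 1.1, 10.0]
opening: 0.195
```

play_rows(
  moves=[
    [[0, -0.3, 0], [0, 0, 0], 1.0],
    [[0, 0, 0], [0, 0, 0], 1.0],
    [[0, 0, 0], [0, 0, 0], 1.0],
  ],
)

```text
time: 26.58
eef_pos: [0.6086, -0.0225, 0.1471]
tcp_rot: [-0.001, -0.664, 0.748, 0.0]
wrist_force: [-2.2, 1.5, 6.8]
opening: 0.192
```

play_rows(
  moves=[
    [[0, -0.3, 0], [0, 0, 0], 1.0],
    [[0, 0, 0], [0, 0, 0], 1.0],
    [[0, 0, 0], [0, 0, 0], 1.0],
  ],
)

```text
time: 26.95
eef_pos: [0.6089, -0.0226, 0.1469]
tcp_rot: [-0.003, -0.664, 0.748, 0.002]
wrist_force: [-11.2, 1.5, 11.4]
opening: 0.195
```

The knob jumped about 5 mm and then stopped firmly, so the catch snapped. I'll relax, release, rise, and go toward the pin.

play_rows(
  moves=[
    [[0, 0.3, 0], [0, 0, 0], 1.0],
    [[0, 0, 0], [0, 0, 0], 3.5],
    [[0, 0, 0], [0, 0, 0], 4.0],
    [[0, 0, -3], [0, 0, 0], 4.0],
    [[0, 0, -5], [0, 0, 0], 4.0],
  ],
)

```text
time: 27.58
eef_pos: [0.6081, -0.0247, 0.2247]
tcp_rot: [-0.002, -0.663, 0.749, 0.002]
wrist_force: [0.2, 0.5, 0.1]
opening: 0.448
```

play_rows(
  moves=[
    [[4, 4, 0], [0, 0, 0], 4.0],
    [[4, 4, 0], [0, 0, 0], 4.0],
    [[4, 4, 0], [0, 0, 0], 4.0],
    [[3.5, 4, 0], [0, 0, 0], 4.0],
    [[0, 0, 0], [0, 0, 0], 4.0],
  ],
)

```text
time: 28.2
eef_pos: [0.4287, -0.1622, 0.2258]
tcp_rot: [-0.002, -0.66, 0.751, -0.0]
wrist_force: [1.1, 0.5, -0.3]
opening: 0.465
```

play_rows(
  moves=[
    [[0, 0, 0], [0, 0, 0], 4.0],
    [[0, 0, 0], [0, 0, 0], 4.0],
  ],
)

```text
time: 28.45
eef_pos: [0.4332, -0.1575, 0.2262]
tcp_rot: [0.0, -0.664, 0.748, 0.0]
wrist_force: [0.5, 0.1, -0.8]
opening: 0.46
```

Run:
```python
from h import *
for i in range(2): c=snap("wrist","w10.png")
print(pose()[0],readout.read_state()["joints"].round(2))
t=snap("top","t10.png"); b=cv2.resize(t["pixels"][150:300,220:460,::-1],(640,400),interpolation=cv2.INTER_CUBIC)
cv2.imwrite("pics/c10.png",np.vstack([c["pixels"][:200,:,::-1],b]))
print(proj(c,[.463,-.2225,.091]),proj(c,[.5985,-.119,.147]))
```

```text
[ 0.43311698 -0.15763488  0.22613299] [ 1.13 -0.08 -0.79  1.87 -0.06  1.33 -1.33]
[384.3139942 148.9645166] [235.57116929 -19.8771898 ]
```

View pics/c10.png

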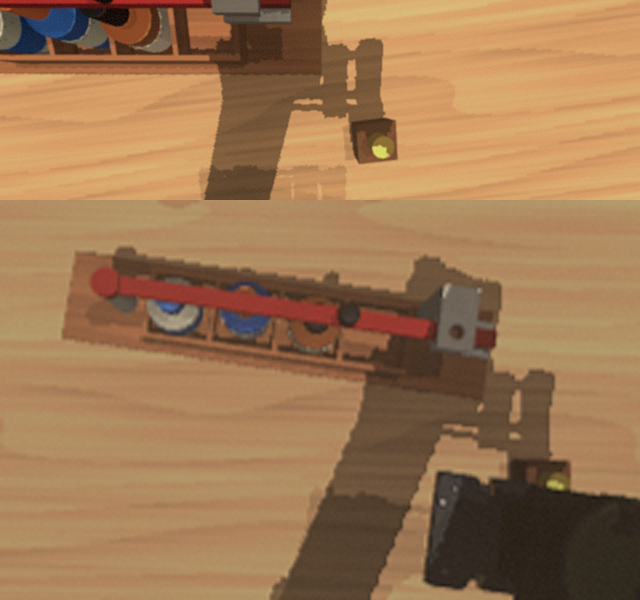

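The bar is shut over all the caps and the pin knob is at (382,149). For a precise fit I'll look at the hole and then the pin with the wrist camera from the same relative position.

play_rows(
  moves=[
    [[-2.9, -5.7, -2.1], [0, 0, 0], 4.0],
    [[-2.9, -5.7, 0], [0, 0, 0], 4.0],
    [[0, 0, 0], [0, 0, 0], 4.0],
    [[0, 0, 0], [0, 0, 0], 4.0],
    [[0, 0, 0], [0, 0, 0], 4.0],
  ],
)

```text
time: 29.22
eef_pos: [0.546, -0.1177, 0.2463]
tcp_rot: [-0.001, -0.663, 0.749, -0.001]
wrist_force: [0.3, -0.0, -0.4]
opening: 0.463
```

Run:
```python
from h import *
for i in range(5): c=snap("wrist","hole.png"); print(pose()[0].round(4), proj(c,[.597,-.119,.147]).round(1))
uv=proj(c,[.597,-.119,.147]); u0,v0=map(int,uv); x0,y0=u0-60,max(v0-60,0)
im=c["pixels"][y0:y0+120,x0:x0+120]; g=cv2.cvtColor(im,cv2.COLOR_RGB2GRAY)
print(np.percentile(g,[5,25,50,75,95]))
_,m=cv2.threshold(g,0,255,cv2.THRESH_BINARY_INV+cv2.THRESH_OTSU)
for cs in cv2.findContours(m,cv2.RETR_LIST,2)[0]:
    A=cv2.contourArea(cs)
    if 60<A<1500: (u,v),r=cv2.minEnclosingCircle(cs); print(A,u+x0,v+y0,r,plane(c,u+x0,v+y0,.147).round(4))
cv2.imwrite("pics/holez.png",cv2.resize(im[:,:,::-1],None,fx=4,fy=4,interpolation=cv2.INTER_CUBIC)); print(x0,y0)
go([.423,-.218,.191])
```

```text
[ 0.5461 -0.1178  0.2465] [314.9 139.5]
[ 0.5461 -0.1179  0.2467] [314.7 139.5]
[ 0.5462 -0.1179  0.2467] [314.6 139.6]
[ 0.5463 -0.1178  0.2466] [314.7 139.7]
[ 0.5464 -0.1177  0.2465] [314.8 139.8]
[ 63.  81. 111. 142. 186.]
254 79
turn z 0.0 shift [11.45 11.03  5.56] tilt [ 8.0e-04 -2.2e-03 -1.0e+00]
```

View pics/holez.png

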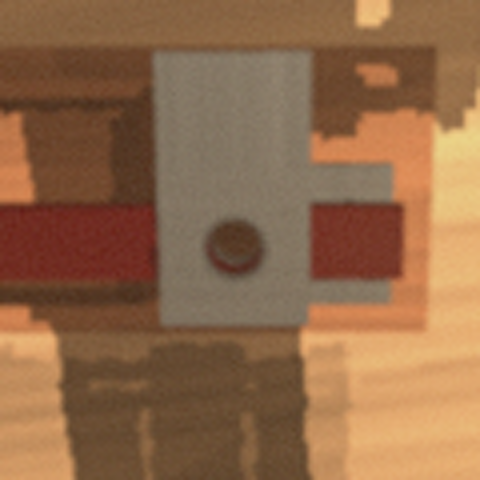

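The hole is at (312.5,140.2), about (0.5967,-0.117) by the wrist camera. Now the same view of the pin.

play_rows(
  moves=[
    [[4, 4, 0], [0, 0, 0], 4.0],
    [[4, 4, 2.6], [0, 0, 0], 4.0],
    [[4.1, 4, 3], [0, 0, 0], 4.0],
    [[0, 0, 0], [0, 0, 0], 4.0],
    [[0, 0, 0], [0, 0, 0], 4.0],
  ],
)

```text
time: 30.1
eef_pos: [0.4149, -0.2214, 0.1915]
tcp_rot: [0.0, -0.663, 0.749, -0.001]
wrist_force: [1.2, 0.8, 0.2]
opening: 0.459
```

Run:
```python
from h import *
for i in range(5): c=snap("wrist","pin.png")
print(pose()[0].round(4), proj(c,[.463,-.2225,.091]).round(1))
hsv=cv2.cvtColor(c["pixels"],cv2.COLOR_RGB2HSV); m=cv2.inRange(hsv,(20,130,80),(38,255,255)); m[235:]=0
for cs in cv2.findContours(m,0,2)[0]:
    if cv2.contourArea(cs)>100:
        (u,v),r=cv2.minEnclosingCircle(cs); print(cv2.contourArea(cs),u,v,r,cv2.boundingRect(cs),cv2.fitEllipse(cs),plane(c,u,v,.091).round(4))
P=plane(c,u,v,.091)
go([P[0],P[1],.115]); go([P[0],P[1],.067])
```

```text
[ 0.4158 -0.2207  0.1914] [316.6 143.9]Traceback (most recent call last):
  File "<stdin>", line 8, in <module>
NameError: name 'u' is not defined
```

Run:
```python
from h import *
c=snap("wrist","pin.png")
hsv=cv2.cvtColor(c["pixels"],cv2.COLOR_RGB2HSV); print([hsv[y,316].tolist() for y in range(125,170,5)])
m=cv2.inRange(hsv,(23,110,60),(40,255,255)); m[235:]=0
for cs in cv2.findContours(m,0,2)[0]:
    if cv2.contourArea(cs)>100:
        (u,v),r=cv2.minEnclosingCircle(cs); print(cv2.contourArea(cs),u,v,r,cv2.boundingRect(cs),cv2.fitEllipse(cs))
cv2.imwrite("pics/pinz.png",cv2.resize(c["pixels"][84:204,256:376,::-1],None,fx=4,fy=4,interpolation=cv2.INTER_CUBIC))
```

```text
[[15, 157, 83], [20, 163, 136], [19, 154, 144], [19, 165, 142], [19, 162, 140], [29, 139, 214], [16, 153, 138], [16, 128, 216], [15, 130, 217]]
```

View pics/pinz.png

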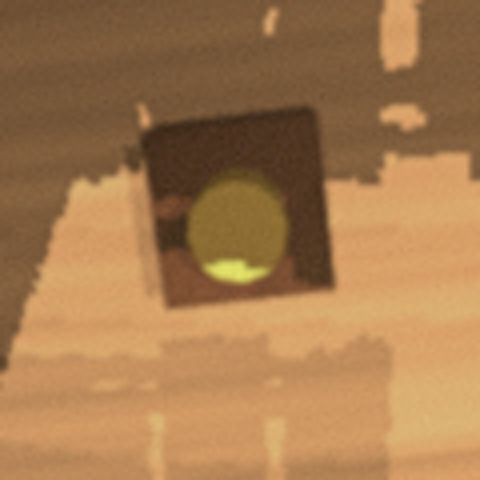

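The knob's top centre is at about (315.2,142.5), or (0.464,-0.221) by wrist. I'll grip once to centre it along y, then again at 90° to centre it along x.

play_rows(
  moves=[
    [[-0.5, -4.8, 0], [0, 0, 0], 4.0],
    [[0, 0, 4.5], [0, 0, 0], 4.0],
    [[0, 0, 4.5], [0, 0, 0], 4.0],
    [[0, 0, 3.4], [0, 0, 0], 4.0],
    [[0, 0, 0], [0, 0, 0], 4.0],
  ],
)

```text
time: 31.02
eef_pos: [0.4613, -0.2208, 0.0646]
tcp_rot: [-0.0, -0.663, 0.748, 0.003]
wrist_force: [-0.6, 0.2, 0.4]
opening: 0.458
```

play_rows(
  moves=[
    [[0, 0, 0], [0, 0, 0], 1.8],
    [[0, 0, 0], [0, 0, 0], 1.8],
    [[0, 0, 0], [0, 0, 0], 1.8],
    [[0, 0, 0], [0, 0, 0], 1.8],
  ],
  grip_force=8,
)

```text
time: 31.52
eef_pos: [0.4638, -0.2228, 0.0682]
tcp_rot: [0.0, -0.663, 0.749, -0.001]
wrist_force: [-1.8, 0.4, 6.0]
opening: 0.247
```

Run:
```python
from h import *
s=readout.read_state();print(s["joints"].round(2),s["eef_pos"],s["wrist_force"],s["opening"]*87)
```

```text
[ 1.16  0.27 -0.85  1.94  0.23  1.03 -1.48] [ 0.46382967 -0.22279879  0.06822444] [-1.78677648  0.44230933  5.96526766] 21.518008725139865
```

play_rows(
  moves=[
    [[0, 0, 0], [0, 0, 0], 4.0],
    [[0, 0, 0], [0, 0, 0], 4.0],
    [[0, 0, -1], [0, 0, -10], 4.0],
    [[0, 0, 0], [0, 0, -10], 4.0],
    [[0, 0, 0], [0, 0, -10], 4.0],
  ],
)

```text
time: 32.15
eef_pos: [0.4626, -0.2223, 0.0767]
tcp_rot: [0.0, 0.836, -0.549, -0.0]
wrist_force: [-0.2, -0.2, -0.1]
opening: 0.46
```

play_rows(
  moves=[
    [[0, 0, 0], [0, 0, -10], 4.0],
    [[0, 0, 0], [0, 0, -10], 4.0],
    [[0, 0, 0], [0, 0, -10], 4.0],
    [[0, 0, 0], [0, 0, -10], 4.0],
    [[0, 0, 0], [0, 0, -10], 4.0],
  ],
)

```text
time: 32.78
eef_pos: [0.4625, -0.2223, 0.0765]
tcp_rot: [-0.0, 0.99, -0.145, -0.0]
wrist_force: [0.4, 0.6, -0.9]
opening: 0.459
```

play_rows(
  moves=[
    [[0, 0, 0], [0, 0, -10], 4.0],
    [[0, 0, 1], [0, 0, 0], 4.0],
    [[0, 0, 0], [0, 0, 0], 4.0],
    [[0, 0, 0], [0, 0, 0], 4.0],
  ],
)

```text
time: 33.28
eef_pos: [0.4627, -0.2222, 0.0666]
tcp_rot: [-0.0, 0.998, -0.061, -0.0]
wrist_force: [1.0, 0.8, 0.0]
opening: 0.459
```

Run:
```python
from h import *
for i in range(3): snap("wrist")
s=readout.read_state();print(s["joints"].round(2),s["eef_pos"],s["wrist_force"],s["opening"]*87); go([.4638,-.2225,.067],-6.3)
```

```text
[ 1.38  0.37 -1.12  1.93  0.38  1.07 -0.03] [ 0.46298105 -0.22229647  0.0669667 ] [ 0.63987831  0.48215938 -0.24998862] 40.05105294587099
turn z -0.7 shift [ 0.08  0.01 -0.  ] tilt [ 2.e-04 -5.e-04 -1.e+00]
```

Now grip firmly and lift; the tip must clear 147 mm.

play_rows(
  moves=[
    [[0, 0, 0], [0, 0, -0.7], 1.6],
    [[0, 0, 0], [0, 0, 0], 1.6],
    [[0, 0, 0], [0, 0, 0], 1.6],
    [[0, 0, 0], [0, 0, 0], 1.6],
    [[0, 0, 0], [0, 0, 0], 1.6],
  ],
  grip_force=20,
)

```text
time: 34.05
eef_pos: [0.4629, -0.2223, 0.0669]
tcp_rot: [0.0, 0.999, -0.054, 0.0]
wrist_force: [0.0, 0.5, -0.0]
opening: 0.244
```

Run:
```python
from h import *
s=readout.read_state();print(s["eef_pos"],s["wrist_force"],s["opening"]*87)
```

```text
[ 0.46289742 -0.22233367  0.06688415] [ 0.0458772   0.52282505 -0.00387232] 21.230425519102617
```

play_rows(
  moves=[
    [[0, 0, -4], [0, 0, 0], 1.6],
    [[0, 0, -5], [0, 0, 0], 1.6],
    [[0, 0, -5], [0, 0, 0], 1.6],
    [[0, 0, -3.5], [0, 0, 0], 1.6],
    [[0, 0, 0], [0, 0, 0], 1.6],
  ],
)

```text
time: 34.67
eef_pos: [0.4643, -0.2228, 0.2442]
tcp_rot: [0.002, 0.999, -0.055, 0.002]
wrist_force: [0.1, 0.2, -1.5]
opening: 0.244
```

Run:
```python
from h import *
for i in range(3): snap("top","t12.png")
s=readout.read_state();print(s["eef_pos"],s["wrist_force"],s["opening"]*87); go([.597,-.118,.24],-6.3)
```

```text
[ 0.46200055 -0.22217075  0.24064987] [-0.12613453 -0.68952627 -0.67602519] 21.818659267233734
turn z 0.0 shift [ 12.28 -11.84   0.05] tilt [-1.7e-03  6.0e-04 -1.0e+00]
```

play_rows(
  moves=[
    [[4, -4, 0], [0, 0, 0], 1.6],
    [[4, -4, 0], [0, 0, 0], 1.6],
    [[4.13, -3.77, 0], [0, 0, 0], 1.6],
    [[0, 0, 0], [0, 0, 0], 1.6],
    [[0, 0, 0], [0, 0, 0], 1.6],
  ],
)

```text
time: 35.45
eef_pos: [0.5955, -0.118, 0.24]
tcp_rot: [-0.0, 0.999, -0.054, -0.002]
wrist_force: [-0.9, -0.9, 0.3]
opening: 0.248
```

Run:
```python
from h import *
for i in range(4): w=snap("wrist","w13.png")
s=readout.read_state();print(s["eef_pos"],s["wrist_force"],s["opening"]*87); go([.5955,-.1185,.22],-6.3)
```

```text
[ 0.59527729 -0.12079232  0.24152501] [ 0.01115849  0.09541435 -0.91482444] 21.30029347817083
turn z -0.1 shift [-0.   -0.23  2.15] tilt [-8.0e-04 -1.2e-03 -1.0e+00]
```

play_rows(
  moves=[
    [[0, 0, 1.5], [0, 0, 0], 1.6],
    [[0, 0, 0], [0, 0, 0], 1.6],
    [[0, 0, 0], [0, 0, 0], 1.6],
    [[0, 0, 0], [0, 0, 0], 1.6],
  ],
)

```text
time: 36.15
eef_pos: [0.5963, -0.1184, 0.2271]
tcp_rot: [0.0, 0.999, -0.054, 0.0]
wrist_force: [-0.3, 0.2, -0.0]
opening: 0.249
```

Run:
```python
from h import *
for i in range(4): s=snap("scene","s13.png"); print(pose()[0].round(4))
w=snap("wrist","w14.png"); go([.5955,-.1185,.205],-6.3)
a=cv2.resize(s["pixels"][150:210,230:310,::-1],(640,480),interpolation=cv2.INTER_CUBIC)
cv2.imwrite("pics/s13z.png",a)
```

```text
[ 0.5964 -0.1184  0.2271]
[ 0.5964 -0.1184  0.2271]
[ 0.5963 -0.1183  0.227 ]
[ 0.5963 -0.1184  0.227 ]
turn z 0.1 shift [-0.08  0.02  2.19] tilt [ 3.e-04 -1.e-04 -1.e+00]
```

play_rows(
  moves=[
    [[-0.05, 0, 1.2], [0, 0, 0], 1.6],
    [[0, 0, 0.6], [0, 0, 0], 1.6],
    [[0, 0, 0], [0, 0, 0], 1.6],
    [[0, 0, 0], [0, 0, 0], 1.6],
  ],
)

```text
time: 36.9
eef_pos: [0.5957, -0.1183, 0.2088]
tcp_rot: [-0.0, 0.999, -0.054, 0.0]
wrist_force: [0.1, -0.2, -0.1]
opening: 0.246
```

play_rows(
  moves=[
    [[0, 0, 0.4], [0, 0, 0], 1.6],
    [[0, 0, 0], [0, 0, 0], 1.6],
    [[0, 0, 0], [0, 0, 0], 1.6],
  ],
)

```text
time: 37.28
eef_pos: [0.5957, -0.1184, 0.2048]
tcp_rot: [0.0, 0.999, -0.054, -0.0]
wrist_force: [-0.4, 0.5, -1.0]
opening: 0.245
```

The tip is inside the upper lug with no contact. Continue down.

play_rows(
  moves=[
    [[0, 0, 0.5], [0, 0, 0], 1.6],
    [[0, 0, 0.5], [0, 0, 0], 1.6],
    [[0, 0, 0], [0, 0, 0], 1.6],
    [[0, 0, 0], [0, 0, 0], 1.6],
  ],
)

```text
time: 37.78
eef_pos: [0.5957, -0.1184, 0.1947]
tcp_rot: [-0.0, 0.999, -0.054, -0.0]
wrist_force: [0.3, 0.6, -1.0]
opening: 0.248
```

play_rows(
  moves=[
    [[0, 0, 0.6], [0, 0, 0], 1.6],
    [[0, 0, 0.6], [0, 0, 0], 1.6],
    [[0, 0, 0], [0, 0, 0], 1.6],
    [[0, 0, 0], [0, 0, 0], 1.6],
  ],
)

```text
time: 38.28
eef_pos: [0.5957, -0.1184, 0.1828]
tcp_rot: [-0.0, 0.999, -0.054, -0.0]
wrist_force: [-0.8, 0.4, -1.4]
opening: 0.245
```

play_rows(
  moves=[
    [[0, 0, 0.6], [0, 0, 0], 1.6],
    [[0, 0, 0.6], [0, 0, 0], 1.6],
    [[0, 0, 0], [0, 0, 0], 1.6],
    [[0, 0, 0], [0, 0, 0], 1.6],
  ],
)

```text
time: 38.78
eef_pos: [0.5957, -0.1185, 0.1707]
tcp_rot: [0.0, 0.999, -0.055, -0.0]
wrist_force: [-1.0, 0.7, -0.7]
opening: 0.243
```

play_rows(
  moves=[
    [[0, 0, 0.6], [0, 0, 0], 1.6],
    [[0, 0, 0.5], [0, 0, 0], 1.6],
    [[0, 0, 0.2], [0, 0, 0], 1.6],
    [[0, 0, 0], [0, 0, 0], 1.6],
  ],
)

```text
time: 39.28
eef_pos: [0.5957, -0.1185, 0.1576]
tcp_rot: [0.0, 0.999, -0.054, -0.0]
wrist_force: [-0.5, -0.2, -0.6]
opening: 0.247
```

play_rows(
  moves=[
    [[0, 0, 0], [0, 0, 0], 3.5],
    [[0, 0, 0], [0, 0, 0], 4.0],
    [[0, 0, 0], [0, 0, 0], 4.0],
    [[0, 0, -5], [0, 0, 0], 4.0],
    [[0, 0, -5], [0, 0, 0], 4.0],
  ],
)

```text
time: 39.9
eef_pos: [0.5953, -0.1184, 0.2587]
tcp_rot: [-0.0, 0.999, -0.054, -0.0]
wrist_force: [0.7, -0.7, 0.0]
opening: 0.456
```

play_rows(
  moves=[
    [[-4, 4, -3], [0, 0, 0], 4.0],
    [[-4, 4, 0], [0, 0, 0], 4.0],
    [[-4, 4, 0], [0, 0, 0], 4.0],
    [[0, 5, 0], [0, 0, 0], 4.0],
    [[0, 0, 0], [0, 0, 0], 4.0],
  ],
)

```text
time: 40.52
eef_pos: [0.4562, -0.2798, 0.287]
tcp_rot: [0.001, 0.998, -0.06, -0.0]
wrist_force: [-0.2, 0.5, -1.6]
opening: 0.461
```

Run:
```python
from h import *
print(pose()[0])
s=snap("scene","s15.png"); t=snap("top","t15.png")
a=cv2.resize(s["pixels"][150:285,220:410,::-1],(500,355),interpolation=cv2.INTER_CUBIC)
b=cv2.resize(t["pixels"][160:240,240:440,::-1],(500,200),interpolation=cv2.INTER_CUBIC)
cv2.imwrite("pics/c15.png",np.vstack([a,b]))
hsv=cv2.cvtColor(t["pixels"],cv2.COLOR_RGB2HSV); m=cv2.inRange(hsv,(20,120,100),(38,255,255)); m[:,:370]=0; m[:,440:]=0
for cs in cv2.findContours(m,0,2)[0]:
    if cv2.contourArea(cs)>20: (u,v),r=cv2.minEnclosingCircle(cs); print(u,v,r,plane(t,u,v,.181))
print("expect if seated",proj(t,[.5957,-.1184,.181]),proj(s,[.5957,-.1184,.181]))
```

```text
[ 0.45616051 -0.27979198  0.28697099]
394.6451721191406 197.33871459960938 4.943187236785889 [ 0.59507772 -0.11975932  0.181     ]
expect if seated [394.03208742 197.04474954] [264.18535031 165.91629405]
```

View pics/c15.png

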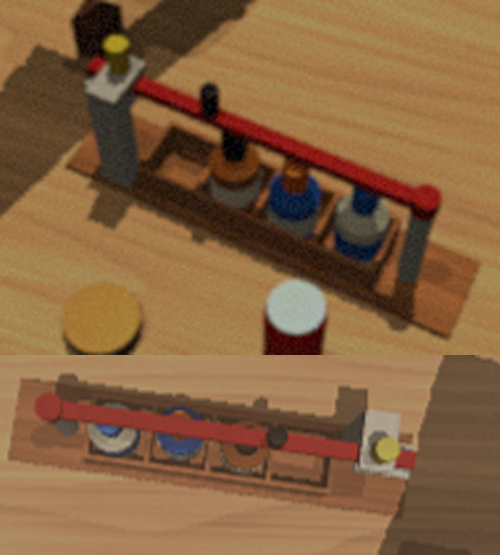

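The last picture shows three bottles upright in bays 1 to 3, the bar shut, and the yellow knob on the lug: (394.6,197.3) in the top view, where 394.0,197.0 is expected for a seated pin. In the scene view the knob top is at crop (116,42), or (264,166) in full, also as expected. Handing in.

```bash
python3 -c "
from h import *
print(close_job())"
```

```text
the job is handed in; nothing more can be done
None
```

The job is done and handed in at about 41 s. Only three bottles were there (green was absent). White, blue and amber now stand upright in bays 1, 2 and 3. I swung the keeper bar shut until the catch snapped, then dropped the locking pin through the lugs and the bar's eye.

**Last checks**
- **Bottles and bar:** the final scene and top pictures show all three bottles upright in their bays under the closed bar.
- **Catch:** as I pushed the bar shut, the knob jumped about 5 mm and then stopped firmly, with force rising to about 11 N. I could not read the bar's angle directly.
- **Pin:** it went down to its seated height with no sideways force. The yellow knob showed within a pixel of where a seated pin should be, in both cameras.
- **Disagreements:** camera estimates differed by up to 7 mm for the rack and 4 mm for the lock hole. I averaged the rack estimates, and corrected the hole's wrist-camera position using the gripped pin. Every fit went in cleanly.
- **Not measured:** I never moved or touched the brush, tin or spray can, but I did not measure their positions at the end.

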